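# Take the bore of a scrap bin pivot block with a spring bore gauge

### The job

Take the size of the wide bore in the scrap bin's pivot blocks: pinch the bore gauge's pads so its plungers draw in, set it unlocked into the wide bore until its collar sits on the block, and let go so the plungers spring out against the walls. Then press the lock button right down to its stop, lift the gauge out without disturbing the setting (hold it by the plain faces, not the pads), and stand it back upright in its wooden holder, still locked at the size of the bore. Press gently and leave everything else on the desk where it is.

Things in the scene. Friction and masses are not known exactly. Their poses are not given: they have to be found in the camera images.
- gauge: Bore gauge, a steel hand tool of about 0.3 kg, upright in the holder at the start, unlocked. Sizes in mm. Origin: centre of the underside of its round stop collar (diameter 48, z 0 to 6); z up along the tool, plungers along y. From the bottom: tapered measuring head, collar, square stem with a pinch pad on either side, lock button.
- gauge_foot (a point): Centre of the lower end of the measuring head, z = -34 in the gauge frame. The head has diameter 29.5, its last 6 mm tapering to diameter 21.
- gauge_stem (a point): Middle of the stem at gripping height, z = 31 in the gauge frame. The stem is 24 along x, 20 along y, z 6 to 57; its ribbed plain faces are at x = +-12. Fingers closing along the gauge's x here hold the tool without touching pads or plungers. Fingers may reach down to z = 12 beside stem and pads.
- pad_a (a point): Middle of the outer face of the steel pinch pad on the +y side (18 along x, 4 thick, z 18 to 44), in one piece with the +y plunger. At y = 26 when free, 20 at its stop. Closing the fingers along the gauge's y across both pads draws both plungers in and holds the tool (springs under 1 N each; a grip of 25 N is ample). Letting go lets them spring out.
- pad_b (a point): The same on the -y side, y = -26 when free, -20 at its stop.
- tip_a (a point): Outermost point of the +y plunger (round rod of diameter 8, round nose), z = -18 in the gauge frame, y = 19.5 when free, 13.5 with the pad at its stop. tip_a to tip_b: 39 free, 27 pinched fully in (inside the head's outline), 32 to 33 against the walls of the wide bore. Free plungers do not enter that bore.
- tip_b (a point): The same point of the -y plunger.
- gauge_lock (a joint): Lock button travel, m: 0 = up, unlocked; 0.005 = right down on its hard stop, locked. It is stiff (6 N at first, 11 to 12 N just before the stop), stays where it is pushed, and from 0.0025 on clamps both plungers where they stand, firmly only near the stop. A locked clamp slips at about 10 N per plunger, so pinching the pads spoils the setting.
- lock_top (a point): Centre of the top of the black lock button (diameter 22) on the gauge's axis, z = 72 in the gauge frame when up; press straight down.
- holder: Wooden gauge holder, fixed, 84 along x, 96 along y, 46 high, with an oblong opening right through, 37 along its x and 52 along its y. Origin under its centre, z up. The gauge stands in it on its collar, plungers pointing along the holder's y (the long way of the opening; either way round).
- holder_seat (a point): Centre of the top of the opening in the holder, where the gauge's origin lies when it stands home.
- wide_block: Aluminium pivot block with the WIDE bore, fixed: 64 x 64 x 50 on a steel foot plate 110 x 64, with a plain vertical bore of diameter 32, 50 deep. Origin on its axis 58 below its top face, z up. The foot plates differ in thickness, 8 to 16 from start to start, so the top face lies 58 to 66 above the desk. It and narrow_block swap places.
- wide_block_mouth (a point): Centre of the wide bore at the top face of the block. With the gauge home its origin lies here, its collar flat on the block.
- narrow_block: Like wide_block, but its bore is only 22 wide; not part of the job.
- enclosure: Not part of the job; leave it where it is. Closed aluminium project box with a dent, 110 x 160 x 55, origin under its centre (mm).
- relay: Not part of the job; leave it where it is. Relay cube 28 x 28 x 48, black foot and clear top, origin under its centre (mm).
- spudger: Not part of the job; leave it where it is. Flat white nylon spudger about 138 long, 6 thick, origin under the middle of its shaft (mm).
- chip_tube: Not part of the job; leave it where it is. Blue translucent chip tube 420 x 12 x 9, lying, origin under its middle (mm).
- pivot_pin: Not part of the job; leave it where it is. Headed steel pin standing on its 28 head, 58 high, origin under its centre (mm).
- screwdriver: Not part of the job; leave it where it is. Screwdriver 150 long, lying, origin under its length (mm).
- scrap_bin (a joint): Not part of the job; leave it where it is. Tilt of the grey steel scrap bin (170 x 235 x 130, in a frame 270 wide, top at 155) about its side pins, rad; 0 = upright.
- bin_frame: Fixed frame of the scrap bin, origin under its centre, footprint 190 x 270, highest point 160.
Things that resemble listed ones, but are neither listed nor needed, are in the scene too. What is shaped like the gauge but red is not meant.

How it is judged:
On the way, in this order (a step that is already met when the one before it is completed fails the run):
1. The gauge, unlocked, with its plungers pinched in, is home in the wide bore, collar on the block (z of gauge in the frame of wide_block_mouth below 0.0025 m and horizontal distance between gauge and wide_block_mouth below 0.003 m and angle between gauge's own z axis and vertical below 0.06 rad and distance between tip_a and tip_b below 0.03 m and value of joint gauge_lock below 0.002 m), for 0.1 s.
2. Still home and unlocked, the gauge's plungers have been let out onto the walls of the bore (z of gauge in the frame of wide_block_mouth below 0.0025 m and horizontal distance between gauge and wide_block_mouth below 0.003 m and angle between gauge's own z axis and vertical below 0.06 rad and distance between tip_a and tip_b between 0.0308 and 0.0336 m and value of joint gauge_lock below 0.002 m), for 0.2 s.
3. Still home and with the plungers out, the gauge is locked (z of gauge in the frame of wide_block_mouth below 0.0025 m and horizontal distance between gauge and wide_block_mouth below 0.003 m and angle between gauge's own z axis and vertical below 0.06 rad and distance between tip_a and tip_b between 0.0308 and 0.0336 m and value of joint gauge_lock above 0.0046 m), for 0.2 s.
4. The locked gauge is drawn clear of the block with its setting kept (distance between tip_a and tip_b between 0.0308 and 0.0336 m and value of joint gauge_lock above 0.0046 m and z of gauge in the frame of wide_block_mouth above 0.04 m), for 0.1 s.
At the end, for the whole second after the job is handed in: The gauge is let go and at rest, upright in the wooden holder (its origin within 10 mm of the holder seat sideways and 3 mm in height, tilt under 0.08 rad), the lock button down (over 4.6 mm of its 5 mm), and the plunger tips 30.8 to 33.6 mm apart (distance between tip_a and tip_b between 0.0308 and 0.0336 m and value of joint gauge_lock above 0.0046 m and horizontal distance between gauge and holder_seat below 0.01 m and z of gauge in the frame of holder_seat between -0.003 and 0.003 m and angle between gauge's own z axis and vertical below 0.08 rad and linear speed of gauge below 0.02 m/s and contact force between each of the arm, the fingers and gauge below 0.1 N); the robot touches nothing.
It fails at once if The gauge and the wide block press on each other with more than 30 N (contact force between gauge and wide_block above 30 N).
It fails at once if The robot presses on the wide block with more than 15 N (contact force between any of the arm, the fingers and wide_block above 15 N).
It fails at once if A bystander is moved by more than 25 mm (distance of any of enclosure, relay, spudger, chip_tube, pivot_pin, screwdriver from where it was at the start of the episode above 0.025 m).
It fails at once if The scrap bin is tilted (value of joint scrap_bin above 0.15 rad).
It also fails if it takes over 67 s, if anything falls off the work surface, if the arm or the gripper's body presses on something with over 40 N, if the wrist force passes 120 N, or if a joint passes its speed limit or range.

### The arm

A 6-joint arm with a two-finger parallel gripper is mounted at the origin on the work surface. World frame = base frame: x ahead of the robot, y to its left, z up, the work surface at z = 0. Lengths are in m, angles in rad, forces in N, time in s.
With the tool pointing down it reaches from about 0.3 to 0.875 m from the base axis. Payload 6.4 kg.
Tool frame: the origin (TCP) lies midway between the tips of the shut fingers; the grasp point (between the pads) lies 19 mm behind it; z points along the fingers, y is the line along which they close (so a half turn about z gives the same grasp; the last joint's range is limited). The gripper opens to 85 mm and grips with 20 to 120 N. Pads are 22 mm wide; open, the fingers measure 114 mm over their backs; the gripper's body (76 mm by 85 mm) begins 54 mm behind the grasp point. The pads swing forward as they close: fully open they stand 13 mm farther back than shut.
Start: joints at [-1.44, 0.181, 1.607, -0, 1.354, -0.206], TCP at [0.19, -0.543, 0.231] pointing down, gripper open.
Joint ranges: [-2.99, 2.99], [-0.89, 2.07], [0.3, 2.58], [-1.14, 4.28], [0, 2.63], [-3.12, 3.12]. Speed limits (rad/s): [2.57, 2.57, 3.01, 3.14, 3.14, 3.14].

### API

Orientations are given as a unit quaternion [w, x, y, z].
In Python, from bench import ctrl gives the robot as it stands. The module is installed in compiled form; this text tells all that it offers.
- The arm moves only by the tool move_arm, never from a script. Its argument "plan" is one flat list of numbers, 6 for each row, row after row: the shift along the world's x, y, z in units of 50 mm (1.0 is 50 mm), then the turn, a rotation vector about the world's x, y, z in rad. A call has 1 to 10 rows; each row is the pose to reach, as a shift and turn from the pose commanded when the call began; what a row does not reach only later rows make up. A row lasts 1/8 s, in which the tool goes at most 62.5 mm and 10.7 degrees, less where a joint would pass 70% of its speed; a pose out of reach is approached as far as the arm can. A call with a gripper value outside its range is refused whole. "grip" is the finger opening in mm, from 0 to 85.4, set as the call begins (left out, the last holds). The fingers move at their own pace and stop on an object; the grip force is fixed at half the most. Time passes only in rows, so rows that repeat a pose let the fingers close. It gives the time, the measured TCP pose, the force, the opening and the grip force at its end, in the units of the state.
- ctrl.get_obs(): the state, without advancing time (a new reading comes with each control period).
- ctrl.camera(name): name is "side" or "top"; returns a dict with "pixels" (420x560x3 uint8, red, green, blue), "fx", "fy", "cx", "cy" (pixels), "dist_coeffs" ([k1, k2, p1, p2, k3] as OpenCV has them; the pictures are not rectified), "origin" and "attitude" of the camera in the world. Camera axes: x right, y down, z forward; pixel columns grow to the right and rows downward; lengths in m; the calibration is good to about 2 mm. A picture is of the moment at which its call begins. There is no depth.
- ctrl.hand_in(): hands the job in; it is judged then, once.
The state is a dict: "time_s": time; "q": joint angles; "dq": joint speeds; "joint_efforts": joint torques, N m; "eef_pos": TCP position; "eef_rot": TCP orientation; "wrist_force": force on the tool from outside, world axes, zero at the start; "torque": the same for the moment, N m; "opening": opening from 0.0 (shut) to 1.0 (fully open); "grasp_force": force on a finger pad.
Only numpy, scipy, OpenCV 4.12 (cv2) and the standard library are available. Lean on these libraries where they do the work, as an engineer would, in place of code of your own. Each camera call takes 0.05 s, during which the arm holds its last target. There are 200 camera calls.

## Working session

There is one attempt and no reset: what is moved stays moved. The work goes in short steps, Python scripts to look and compute and a tool call to move; the robot and the scene stay as the last step left them, time stands still between calls to the robot, and variables do not carry over. Pictures are saved under pics/ and viewed, at most 10 in all, crops included, and the job is handed in when it is done.

Besides the shell and the picture viewer there is one more tool, called after ">>>" in YAML: its name, and indented under it one key for each argument. move_arm: Moves the arm, as the interface text tells. Its arguments: {"type":"object","properties":{"plan":{"type":"array"},"grip":{"type":"number"}},"required":["plan"]}

```bash
mkdir -p pics
cat > h.py <<'E'
import numpy as np, cv2, pickle
from bench import ctrl
from scipy.spatial.transform import Rotation as R
def snap(name, tag):
    c=ctrl.camera(name); pickle.dump(c,open(f'pics/{tag}.pkl','wb'))
    cv2.imwrite(f'pics/{tag}.png',c['pixels'][:,:,::-1]); return c
def load(tag): return pickle.load(open(f'pics/{tag}.pkl','rb'))
def att(c):
    a=np.array(c['attitude'],float)
    return a if a.shape==(3,3) else R.from_quat(a[[1,2,3,0]]).as_matrix()
def K(c): return np.array([[c['fx'],0,c['cx']],[0,c['fy'],c['cy']],[0,0,1.]])
def ray(c,px):
    p=cv2.undistortPoints(np.array(px,float).reshape(-1,1,2),K(c),np.array(c['dist_coeffs'],float))[:,0]
    d=np.c_[p,np.ones(len(p))]@att(c).T
    return np.array(c['origin'],float),d/np.linalg.norm(d,axis=1)[:,None]
def onz(c,px,z):
    o,d=ray(c,px); return o+d*((z-o[2])/d[:,2])[:,None]
def tri(c1,p1,c2,p2):
    o1,d1=ray(c1,[p1]);o2,d2=ray(c2,[p2]);d1=d1[0];d2=d2[0]
    A=np.c_[d1,-d2];s=np.linalg.lstsq(A,o2-o1,rcond=None)[0]
    a=o1+s[0]*d1;b=o2+s[1]*d2
    return (a+b)/2,np.linalg.norm(a-b)
def proj(c,P):
    Rm=att(c).T; rv=cv2.Rodrigues(Rm)[0]; t=-Rm@np.array(c['origin'],float)
    return cv2.projectPoints(np.array(P,float).reshape(-1,1,3),rv,t,K(c),np.array(c['dist_coeffs'],float))[0][:,0]
E
python3 -c "
from h import *
for n in ['side','top']:
    c=snap(n,n+'0'); print(n,c['origin'],c['attitude'],c['fx'],c['fy'],c['cx'],c['cy'],c['dist_coeffs'])
o=ctrl.get_obs(); print({k:np.round(v,4) for k,v in o.items()})"
```

```text
side [0.15141514 1.06945338 0.79862206] [ 0.08549147 -0.17974145  0.85643582 -0.47634222] 420.9426110562315 420.9426110562315 276.7730806744936 210.98595237348184 [-0.02376186  0.          0.          0.          0.        ]
top [0.38998313 0.04937354 1.24030874] [-0.05687114  0.71384143 -0.69614225  0.05081389] 394.0685259567175 394.0685259567175 278.56781328810627 205.98485434684972 [-0.0343456  0.         0.         0.         0.       ]
{'time_s': np.float64(0.1), 'q': array([-1.4403,  0.1815,  1.6079,  0.    ,  1.3538, -0.2063]), 'dq': array([ 0.0003, -0.0015, -0.0026, -0.0003, -0.0004, -0.0002]), 'joint_efforts': array([ 8.00000e-04, -4.45877e+01, -3.52238e+01, -2.00000e-04,
        4.20000e-03,  0.00000e+00]), 'eef_pos': array([ 0.19  , -0.5422,  0.2305]), 'eef_rot': array([-8.000e-04,  9.859e-01,  1.676e-01,  0.000e+00]), 'wrist_force': array([-0.018 , -0.1106,  0.6984]), 'torque': array([0.0132, 0.0193, 0.033 ]), 'grasp_force': np.float64(0.0), 'opening': np.float64(1.002)}
```

View pics/top0.png

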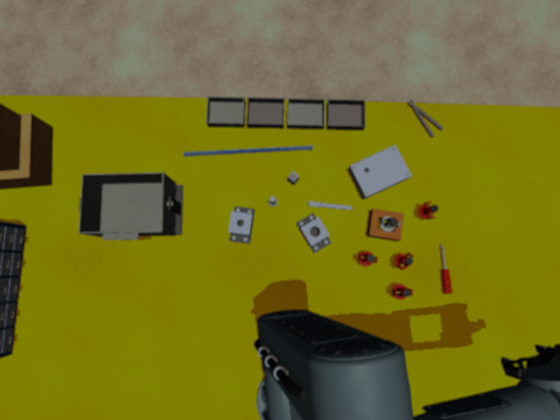

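View pics/side0.png

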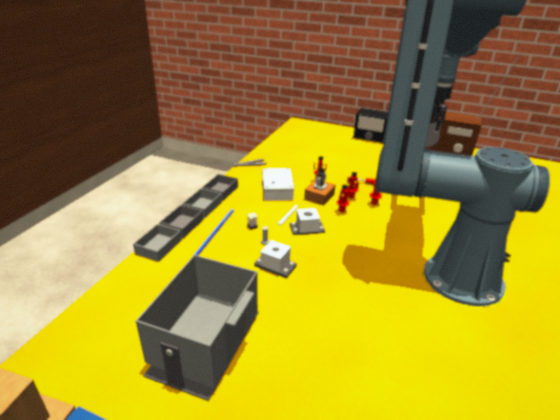

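The top view shows the narrow block at about (241,224), the wide block at (315,232) and the holder with the gauge at (386,225). The red lookalikes are right of and below the holder. The side view shows the same things around (320,190), (308,222) and (275,257).

```bash
python3 -c "
from h import *
a=cv2.imread('pics/top0.png')[195:275,220:420]; b=cv2.imread('pics/side0.png')[150:280,240:400]
a=cv2.resize(a,None,fx=4,fy=4,interpolation=3);b=cv2.resize(b,None,fx=4.5,fy=4.5,interpolation=3)
cv2.imwrite('pics/c1.png',a);cv2.imwrite('pics/c2.png',b)"
```

```text
(no output)
```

View pics/c1.png

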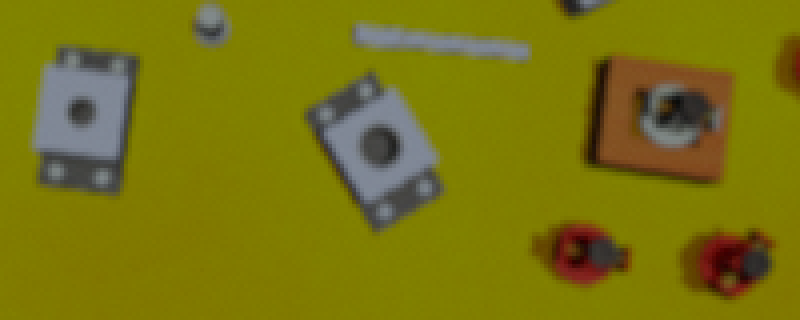

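View pics/c2.png

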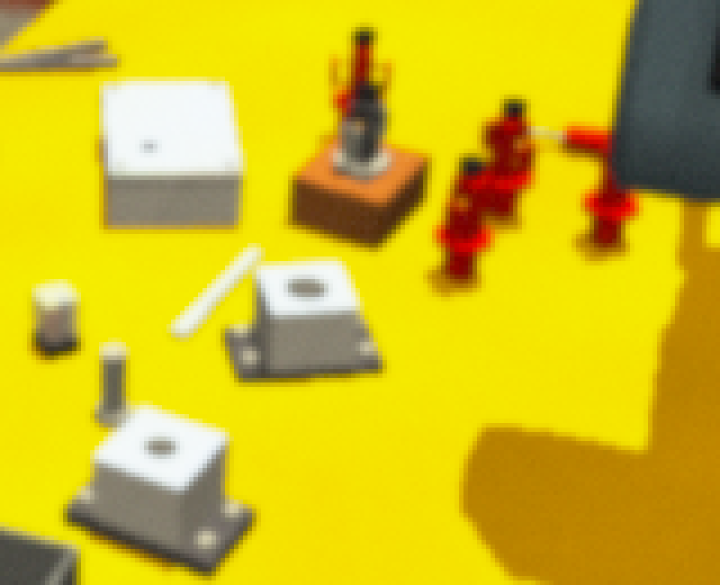

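```bash
cat > m.py <<'E'
from h import *
S=8
def crop(tag,x0,y0,w,hh):
    c=load(tag); im=c['pixels'][y0:y0+hh,x0:x0+w]
    return c,cv2.resize(im,None,fx=S,fy=S,interpolation=cv2.INTER_CUBIC),x0,y0
def px(p,x0,y0): return (np.array(p,float)+.5)/S-.5+[x0,y0]
def blobs(mask,minA=3):
    n,l,s,ce=cv2.connectedComponentsWithStats(mask.astype(np.uint8))
    return [(s[i,4]/S/S,ce[i],(l==i).astype(np.uint8)) for i in range(1,n) if s[i,4]>minA*S*S]
def quad(m):
    k=max(cv2.findContours(m,0,2)[0],key=cv2.contourArea); h=cv2.convexHull(k)
    r=cv2.minAreaRect(h); return h,r
E
python3 - <<'E'
from m import *
for tag,box in [('top0',(295,210,42,45)),('side0',(290,203,40,35))]:
    c,im,x0,y0=crop(tag,*box); hsv=cv2.cvtColor(im,cv2.COLOR_RGB2HSV)
    thr=120 if tag=='top0' else 190
    V=hsv[:,:,2];Sat=hsv[:,:,1]
    face=(V>thr)&(Sat<90)
    bl=sorted(blobs(face),key=lambda b:-b[0]); print(tag,[(round(b[0]),px(b[1],x0,y0).round(1).tolist()) for b in bl[:3]],V.max())
    f=bl[0][2]; h,r=quad(f)
    ap=cv2.approxPolyDP(h,0.08*cv2.arcLength(h,True),True)[:,0]
    print('corners',[px(p,x0,y0).round(2).tolist() for p in ap])
    hull=np.zeros_like(f);cv2.fillConvexPoly(hull,h,1)
    hole=(hull==1)&(f==0); hb=sorted(blobs(cv2.morphologyEx(hole.astype(np.uint8),2,np.ones((9,9)))),key=lambda b:-b[0])
    print('hole',[(round(b[0],1),px(b[1],x0,y0).round(2).tolist()) for b in hb[:2]])
E
```

```text
top0 [(352, [315.0, 230.9]), (6, [315.8, 247.4]), (6, [325.8, 241.5])] 153
corners [[317.56, 216.44], [328.94, 234.69], [311.31, 244.81], [300.94, 227.44]]
hole [(np.float64(98.0), [314.65, 231.05])]
side0 [(201, [307.7, 213.6]), (32, [293.0, 209.0])] 249
corners [[318.94, 218.69], [300.94, 219.56], [296.31, 209.44], [314.56, 207.81]]
hole [(np.float64(25.4), [307.65, 213.6])]
```

Run:
```python
from m import *
for tag,box in [('top0',(362,200,50,50)),('side0',(298,160,42,48))]:
    c,im,x0,y0=crop(tag,*box); hsv=cv2.cvtColor(im,cv2.COLOR_RGB2HSV); H,Sa,V=cv2.split(hsv)
    org=(H<17)&(Sa>100)&(V>(100 if tag=='top0' else 150))
    b=sorted(blobs(org),key=lambda b:-b[0])[0]; h,r=quad(b[2])
    ap=cv2.approxPolyDP(h,0.06*cv2.arcLength(h,True),True)[:,0]
    print(tag,'orange',round(b[0]),[px(p,x0,y0).round(2).tolist() for p in ap])
    hull=np.zeros_like(b[2]);cv2.fillConvexPoly(hull,h,1)
    col=(Sa<70)&(V>(110 if tag=='top0' else 170))
    for q in blobs(col,2): print('light',round(q[0],1),px(q[1],x0,y0).round(2))
    blk=(V<(75 if tag=='top0' else 60))
    for q in blobs(blk,2): print('dark',round(q[0],1),px(q[1],x0,y0).round(2),[px(v,x0,y0).round(1).tolist() for v in (np.argwhere(q[2]).min(0)[::-1],np.argwhere(q[2]).max(0)[::-1])])
a=cv2.resize(cv2.cvtColor(load('top0')['pixels'][200:250,362:412],4),(400,400),interpolation=2)
b=cv2.resize(cv2.cvtColor(load('side0')['pixels'][160:210,298:348],4),(400,400),interpolation=2)
cv2.imwrite('pics/c3.png',np.hstack([a*1,b]))
```

```text
top0 orange 496 [[372.44, 209.56], [401.81, 213.81], [398.94, 238.94], [369.81, 234.31]]
light 8.9 [386.   216.77]
light 2.8 [399.19 224.29]
light 39.9 [386.24 228.58]
dark 71.5 [368.83 223.16] [[366.2, 209.6], [371.7, 236.1]]
dark 14.8 [380.54 220.11] [[378.8, 217.3], [381.9, 223.4]]
dark 98.5 [390.84 222.38] [[383.4, 217.7], [397.6, 226.8]]
side0 orange 171 [[305.94, 189.81], [315.31, 179.56], [333.44, 185.44], [324.44, 194.94]]
light 2.1 [315.33 184.91]
light 9.2 [323.59 186.02]
dark 20.5 [320.97 172.66] [[318.7, 168.9], [323.2, 176.6]]
dark 6.2 [321.23 181.89] [[320.3, 179.4], [322.1, 183.9]]
```

View pics/c3.png

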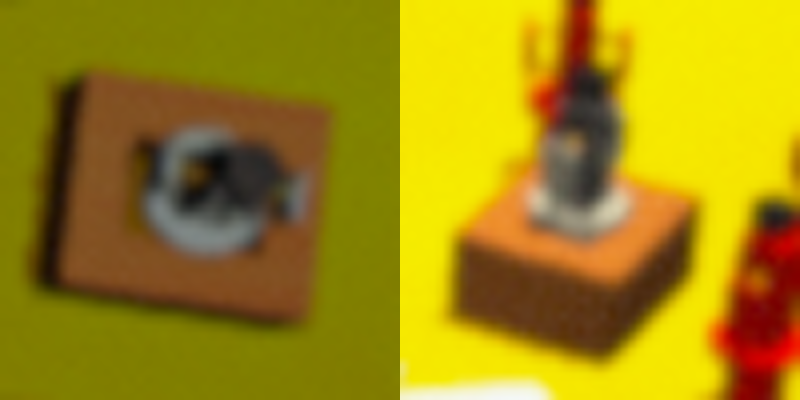

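The holder's top corners are (372.4,209.6), (401.8,213.8), (398.9,238.9) and (369.8,234.3). The gauge collar sits near (387,223.3), with the black button at about (393,221.5) in the top view and (322,169) in the side view. The pads point left and right, towards world ±y.

Run:
```python
from m import *
t,s=load('top0'),load('side0')
print('mouth',tri(t,(314.65,231.05),s,(307.65,213.6)))
tc=np.array([[317.56,216.44],[328.94,234.69],[311.31,244.81],[300.94,227.44]])
sc=np.array([[318.94,218.69],[300.94,219.56],[296.31,209.44],[314.56,207.81]])
for z in (.06,.065): 
    P=onz(t,tc,z); Q=onz(s,sc,z); print('top face z',z,P.mean(0).round(4),Q.mean(0).round(4),np.linalg.norm(P-np.roll(P,1,0),axis=1).round(4),np.linalg.norm(Q-np.roll(Q,1,0),axis=1).round(4)); 
d=P[1]-P[0]; print('block ang',np.degrees(np.arctan2(d[1],d[0])),'mouth onz',onz(t,[(314.65,231.05)],.062),onz(s,[(307.65,213.6)],.062))
th=np.array([[372.44,209.56],[401.81,213.81],[398.94,238.94],[369.81,234.31]])
sh=np.array([[305.94,189.81],[315.31,179.56],[333.44,185.44],[324.44,194.94]])
P=onz(t,th,.046);Q=onz(s,sh,.046);print('holder',P.round(4),P.mean(0).round(4));print(Q.round(4),Q.mean(0).round(4))
print('holder tri centre',tri(t,th.mean(0),s,sh.mean(0)))
for a,b in [((1,0),0),((2,3),0)]:
    d=P[a[1]]-P[a[0]];print('long ang deg from +y',np.degrees(np.arctan2(-d[0],d[1])),np.linalg.norm(d))
print('sideQ edges',[(np.degrees(np.arctan2(*(Q[i]-Q[i-1])[[0,1]])).round(1),np.linalg.norm(Q[i]-Q[i-1]).round(4)) for i in range(4)])
print('button',tri(t,(393,221.3),s,(321.7,169)),onz(t,[(393,221.3)],.118),'collar',onz(t,[(387.1,223.2)],.052))
```

```text
mouth (array([ 0.49613212, -0.04868741,  0.06059533]), np.float64(0.003260135762723918))
top face z 0.06 [ 0.4985 -0.0484  0.06  ] [ 0.4944 -0.0489  0.06  ] [0.0604 0.0644 0.0612 0.0604] [0.067  0.0589 0.0621 0.0631]
top face z 0.065 [ 0.498 -0.048  0.065] [ 0.492  -0.0413  0.065 ] [0.0601 0.0641 0.0609 0.0601] [0.0665 0.0585 0.0617 0.0627]
block ang -147.4098042008586 mouth onz [[ 0.49758762 -0.04816985  0.062     ]] [[ 0.49385436 -0.04680287  0.062     ]]
holder [[ 0.5693 -0.2258  0.046 ]
 [ 0.5584 -0.3158  0.046 ]
 [ 0.4812 -0.3054  0.046 ]
 [ 0.4932 -0.217   0.046 ]] [ 0.5255 -0.266   0.046 ]
[[ 0.5611 -0.2224  0.046 ]
 [ 0.5555 -0.3141  0.046 ]
 [ 0.4788 -0.2988  0.046 ]
 [ 0.488  -0.2155  0.046 ]] [ 0.5208 -0.2627  0.046 ]
holder tri centre (array([ 0.52395919, -0.2672443 ,  0.04270397]), np.float64(0.0036329706336205763))
long ang deg from +y -6.932820605672235 0.09066929701422272
long ang deg from +y -7.701972449604835 0.08922015330225301
sideQ edges [(np.float64(95.4), np.float64(0.0735)), (np.float64(-176.5), np.float64(0.0918)), (np.float64(-78.7), np.float64(0.0783)), (np.float64(6.3), np.float64(0.0838))]
button (array([ 0.52365898, -0.26818153,  0.11888211]), np.float64(0.004431408285658189)) [[ 0.52592532 -0.26792238  0.118     ]] collar [[ 0.52768616 -0.26852131  0.052     ]]
```

>>> move_arm:
  plan: [6.7,5.48,-0.6,0,0,-0.464,6.7,5.48,-0.6,0,0,-0.464,6.7,5.48,-0.6,0,0,-0.464,6.7,5.48,-0.6,0,0,-0.464,6.7,5.48,-0.6,0,0,-0.464,6.7,5.48,-0.6,0,0,-0.464,6.7,5.48,-0.6,0,0,-0.464,6.7,5.48,-0.6,0,0,-0.464,6.7,5.48,-0.6,0,0,-0.464,6.7,5.48,-0.6,0,0,-0.464]
  grip: 85

```text
time_s: 1.35
eef_pos: [0.5241, -0.2698, 0.2012]
eef_rot: [0.0, 0.998, -0.064, -0.0]
wrist_force: [-0.3, -0.9, -0.3]
opening: 0.995
grasp_force: 0.0
```

>>> move_arm:
  plan: [0.02,0.03,-1.0,0,0,0,0.02,0.03,-1.9,0,0,0,0.02,0.03,-2.5,0,0,0,0.02,0.03,-2.84,0,0,0,0.02,0.03,-2.84,0,0,0]

```text
time_s: 1.98
eef_pos: [0.525, -0.2677, 0.0586]
eef_rot: [-0.0, 0.998, -0.064, -0.001]
wrist_force: [0.2, 0.2, 0.4]
opening: 0.993
grasp_force: 0.0
```

Run:
```python
from m import *
s=snap('side','s1');t=snap('top','t1')
o=ctrl.get_obs();print(o['eef_pos'],o['wrist_force'])
a=cv2.resize(cv2.cvtColor(t['pixels'][190:260,350:420],4),(400,400),interpolation=2)
b=cv2.resize(cv2.cvtColor(s['pixels'][140:210,285:355],4),(400,400),interpolation=2)
cv2.imwrite('pics/c4.png',np.hstack([a,b]))
```

```text
[ 0.5266028  -0.26825299  0.06061252] [-0.68183737 -0.85402473  1.21696597]
```

View pics/c4.png

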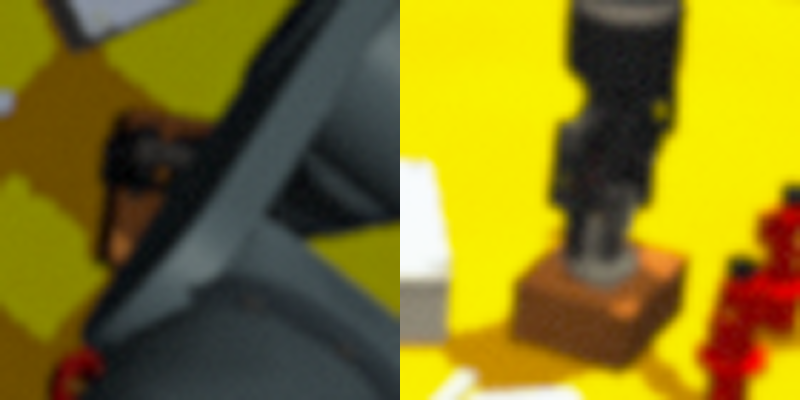

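The side view shows the fingers straddling the gauge over the holder, at about (600,220) in the crop. The top view is blocked by the arm. Closing on the pads.

>>> move_arm:
  plan: [0,0,0,0,0,0,0,0,0,0,0,0,0,0,0,0,0,0,0,0,0,0,0,0,0,0,0,0,0,0,0,0,0,0,0,0]
  grip: 34

```text
time_s: 2.82
eef_pos: [0.5272, -0.2688, 0.0619]
eef_rot: [0.002, 0.998, -0.064, 0.001]
wrist_force: [-4.2, -1.3, 12.9]
opening: 0.409
grasp_force: 38.4
```

>>> move_arm:
  plan: [0,0,0,0,0,0,0,0,0,0,0,0]

```text
time_s: 3.08
eef_pos: [0.5272, -0.2688, 0.0619]
eef_rot: [0.001, 0.998, -0.064, 0.001]
wrist_force: [-4.2, -1.2, 11.9]
opening: 0.404
grasp_force: 38.4
```

Run:
```python
from m import *
s=snap('side','s2')
o=ctrl.get_obs();print({k:np.round(v,4) for k,v in o.items()})
b=cv2.resize(cv2.cvtColor(s['pixels'][150:200,300:350],4),(600,600),interpolation=2)
cv2.imwrite('pics/c5.png',b)
```

```text
{'time_s': np.float64(3.125), 'q': array([-6.7140e-01,  4.1700e-01,  1.6822e+00, -1.1000e-03,  1.0384e+00,
        1.0272e+00]), 'dq': array([-0.0001, -0.    ,  0.0016,  0.0002, -0.0006,  0.0007]), 'joint_efforts': array([  1.7494, -43.5833, -25.5446,   0.8015,  -0.6137,  -0.1103]), 'eef_pos': array([ 0.5272, -0.2688,  0.0619]), 'eef_rot': array([ 0.0015,  0.998 , -0.0635,  0.0014]), 'wrist_force': array([-3.7701, -0.7174, 12.3295]), 'torque': array([-0.219 ,  0.562 , -0.1229]), 'grasp_force': np.float64(38.4451), 'opening': np.float64(0.4022)}
```

View pics/c5.png

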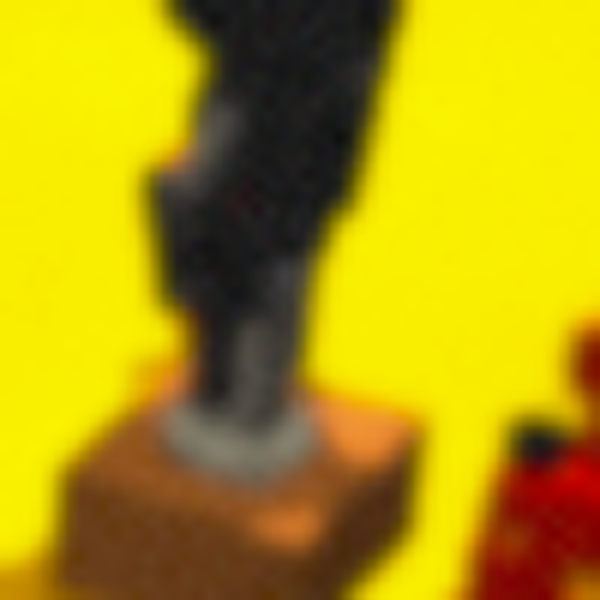

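>>> move_arm:
  plan: [0,0,0.3,0,0,0,0,0,0.8,0,0,0,0,0,1.3,0,0,0,0,0,1.7,0,0,0,0,0,1.7,0,0,0,0,0,1.7,0,0,0]

```text
time_s: 3.88
eef_pos: [0.5254, -0.2665, 0.1432]
eef_rot: [-0.001, 0.998, -0.063, -0.001]
wrist_force: [-0.6, 0.8, -3.7]
opening: 0.41
grasp_force: 36.8
```

Run:
```python
from m import *
s=snap('side','s3'); t=snap('top','t3')
o=ctrl.get_obs();print({k:np.round(v,4) for k,v in o.items() if k in('eef_pos','wrist_force','opening','grasp_force')})
b=cv2.resize(cv2.cvtColor(s['pixels'][120:210,280:370],4),(600,600),interpolation=2)
cv2.imwrite('pics/c6.png',b)
```

```text
{'eef_pos': array([ 0.5252, -0.2665,  0.1428]), 'wrist_force': array([-0.2629, -0.5578, -3.5426]), 'grasp_force': np.float64(36.7863), 'opening': np.float64(0.4052)}
```

View pics/c6.png

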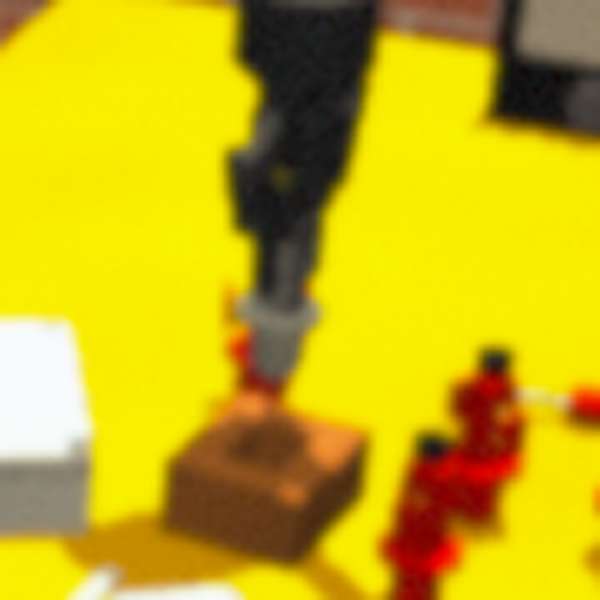

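The gauge is pinched, hangs upright and is clear of the holder, with its collar at about (277,300) in the crop. Traversing to the block.

>>> move_arm:
  plan: [-0.14,1.1,0,0,0,0,-0.28,2.2,0,0,0,0,-0.42,3.3,0,0,0,0,-0.52,4.1,0,0,0,0,-0.56,4.39,0,0,0,0,-0.56,4.39,0,0,0,0,-0.56,4.39,0,0,0,0,-0.56,4.39,0,0,0,0]

```text
time_s: 4.97
eef_pos: [0.4983, -0.0489, 0.1442]
eef_rot: [0.0, 0.998, -0.064, 0.0]
wrist_force: [0.0, -1.1, -3.2]
opening: 0.404
grasp_force: 37.0
```

Run:
```python
from m import *
s=snap('side','s4'); t=snap('top','t4')
o=ctrl.get_obs();print({k:np.round(v,4) for k,v in o.items() if k in('eef_pos','wrist_force','opening','grasp_force')})
b=cv2.resize(cv2.cvtColor(s['pixels'][160:230,270:340],4),(600,600),interpolation=2)
cv2.imwrite('pics/c7.png',b)
# predicted pixels if the gauge is centred, origin at .1285
m=np.array([.4957,-.0475])
for z in (.1285,.1285-.034,.061): print(z,proj(s,[[*m,z]]).round(1))
```

```text
{'eef_pos': array([ 0.4981, -0.0487,  0.1442]), 'wrist_force': array([ 0.8499,  0.8167, -3.1244]), 'grasp_force': np.float64(36.9958), 'opening': np.float64(0.4062)}
0.1285 [[308.5 195.8]]
0.0945 [[307.8 204.9]]
0.061 [[307.2 213.6]]
```

View pics/c7.png

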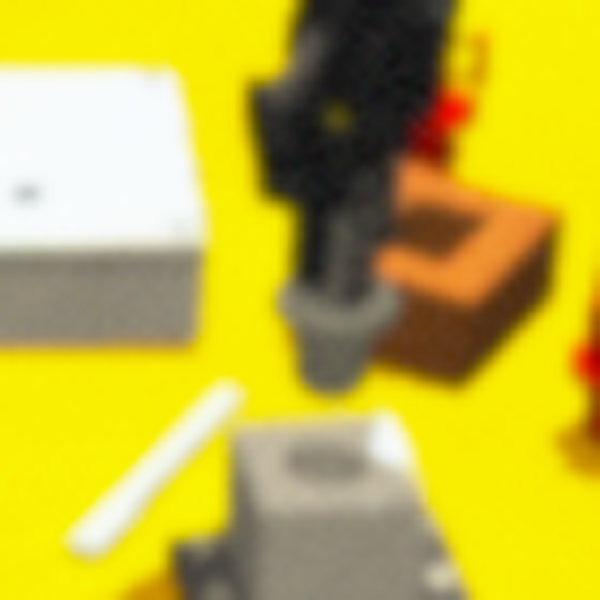

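>>> move_arm:
  plan: [0,0,-0.3,0,0,0,0,0,-0.55,0,0,0,0,0,-0.7,0,0,0,0,0,-0.74,0,0,0,0,0,-0.78,0,0,0,0,0,-0.78,0,0,0]

```text
time_s: 5.82
eef_pos: [0.4983, -0.0478, 0.1055]
eef_rot: [0.0, 0.998, -0.063, 0.0]
wrist_force: [0.1, 0.8, -3.6]
opening: 0.401
grasp_force: 36.8
```

Run:
```python
from m import *
f=[ctrl.get_obs() for _ in range(1)][0]; print(f['wrist_force'],f['torque'],f['eef_pos'])
```

```text
[ 0.13527684  0.83849805 -3.64092748] [-0.09494325  0.06397307 -0.00533717] [ 0.49826288 -0.04784009  0.10554539]
```

>>> move_arm:
  plan: [0,0,-0.03,0,0,0,0,0,-0.06,0,0,0,0,0,-0.09,0,0,0,0,0,-0.12,0,0,0]

```text
time_s: 6.32
eef_pos: [0.4982, -0.0486, 0.0994]
eef_rot: [0.001, 0.998, -0.063, 0.0]
wrist_force: [-2.5, -5.3, 0.1]
opening: 0.41
grasp_force: 37.4
```

>>> move_arm:
  plan: [0,0,-0.03,0,0,0,0,0,-0.06,0,0,0,0,0,-0.08,0,0,0,0,0,-0.1,0,0,0]

```text
time_s: 6.82
eef_pos: [0.4982, -0.0486, 0.0944]
eef_rot: [0.001, 0.998, -0.064, 0.0]
wrist_force: [-1.5, -6.1, 1.1]
opening: 0.4
grasp_force: 37.4
```

>>> move_arm:
  plan: [-0.01,-0.02,0,0,0,0,-0.01,-0.03,-0.06,0,0,0,-0.01,-0.03,-0.12,0,0,0,-0.01,-0.03,-0.12,0,0,0]

```text
time_s: 7.32
eef_pos: [0.4972, -0.049, 0.0877]
eef_rot: [-0.0, 0.998, -0.064, -0.0]
wrist_force: [0.2, -1.1, -4.8]
opening: 0.408
grasp_force: 36.7
```

Run:
```python
from h import *
f=ctrl.get_obs(); print(f['wrist_force'],f['torque'],f['eef_pos'])
```

```text
[ 0.20386374 -1.11268489 -4.77975015] [-0.41166408 -0.08695304 -0.00614651] [ 0.49722142 -0.04899054  0.08770378]
```

>>> move_arm:
  plan: [0,0,-0.05,0,0,0,0,0,-0.1,0,0,0,0,0,-0.14,0,0,0,0,0,-0.14,0,0,0]

```text
time_s: 7.82
eef_pos: [0.4973, -0.0491, 0.081]
eef_rot: [-0.0, 0.998, -0.064, -0.0]
wrist_force: [0.8, -0.8, -5.0]
opening: 0.408
grasp_force: 36.9
```

>>> move_arm:
  plan: [0,0,-0.03,0,0,0,0,0,-0.05,0,0,0,0,0,-0.05,0,0,0]

```text
time_s: 8.2
eef_pos: [0.4974, -0.0491, 0.0786]
eef_rot: [-0.0, 0.998, -0.064, -0.0]
wrist_force: [0.1, -0.0, -4.7]
opening: 0.408
grasp_force: 37.0
```

>>> move_arm:
  plan: [0,0,-0.02,0,0,0,0,0,-0.04,0,0,0,0,0,-0.04,0,0,0]

```text
time_s: 8.57
eef_pos: [0.4974, -0.0491, 0.0767]
eef_rot: [-0.0, 0.998, -0.064, -0.0]
wrist_force: [0.5, -1.0, -3.5]
opening: 0.41
grasp_force: 37.0
```

>>> move_arm:
  plan: [0,0,-0.02,0,0,0,0,0,-0.04,0,0,0,0,0,-0.04,0,0,0]

```text
time_s: 8.95
eef_pos: [0.4977, -0.0492, 0.076]
eef_rot: [0.0, 0.998, -0.063, -0.0]
wrist_force: [-6.1, 1.2, 8.7]
opening: 0.408
grasp_force: 38.2
```

>>> move_arm:
  plan: [-0.01,0,-0.01,0,0,0,-0.01,0,-0.01,0,0,0,-0.01,0,-0.01,0,0,0]

```text
time_s: 9.32
eef_pos: [0.4977, -0.0492, 0.0759]
eef_rot: [0.0, 0.998, -0.063, 0.001]
wrist_force: [-4.4, 1.8, 11.7]
opening: 0.407
grasp_force: 38.4
```

Run:
```python
from m import *
s=snap('side','s5')
f=ctrl.get_obs(); print(f['wrist_force'],f['torque'],f['eef_pos'])
b=cv2.resize(cv2.cvtColor(s['pixels'][180:230,283:333],4),(600,600),interpolation=2)
cv2.imwrite('pics/c8.png',b)
```

```text
[-5.99983108  0.69659963 11.04997103] [ 0.31362527  0.841797   -0.00696474] [ 0.49765956 -0.04925581  0.07593656]
```

View pics/c8.png

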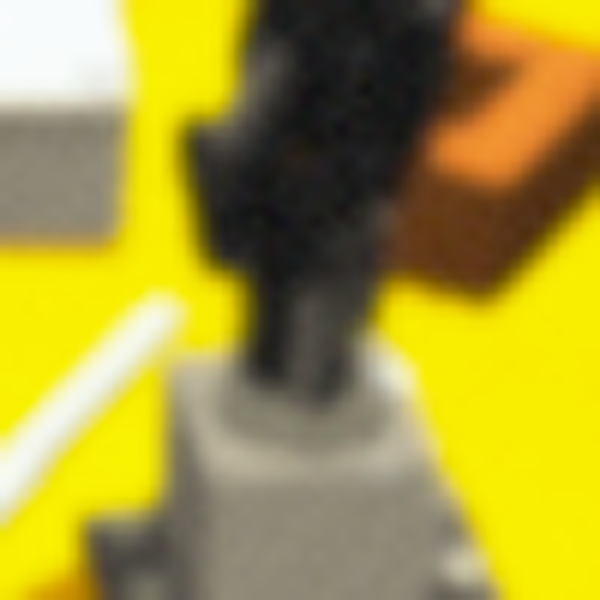

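The collar sits flat on the block, at about (305,410) in the crop. Letting go.

>>> move_arm:
  plan: [0,0,0,0,0,0,0,0,0,0,0,0,0,0,0,0,0,0,0,0,0,0,0,0,0,0,0,0,0,0,0,0,0,0,0,0]
  grip: 85

```text
time_s: 10.12
eef_pos: [0.497, -0.0492, 0.0743]
eef_rot: [-0.0, 0.998, -0.064, -0.0]
wrist_force: [-0.5, -0.9, 0.1]
opening: 0.995
grasp_force: 0.0
```

>>> move_arm:
  plan: [0,0,0.4,0,0,0,0,0,1.0,0,0,0,0,0,1.6,0,0,0,0,0,1.9,0,0,0,0,0,1.9,0,0,0,0,0,1.9,0,0,0]

```text
time_s: 10.88
eef_pos: [0.4963, -0.049, 0.168]
eef_rot: [-0.0, 0.998, -0.064, -0.001]
wrist_force: [-0.9, 0.1, -0.4]
opening: 0.994
grasp_force: 0.0
```

>>> move_arm:
  plan: [0,0,0,0,0,0,0,0,0,0,0,0,0,0,0,0,0,0,0,0,0,0,0,0,0,0,0,0,0,0]
  grip: 0

```text
time_s: 11.5
eef_pos: [0.497, -0.0492, 0.1693]
eef_rot: [-0.0, 0.998, -0.064, -0.0]
wrist_force: [0.2, -0.3, 0.4]
opening: 0.001
grasp_force: 0.0
```

Run:
```python
from m import *
s=snap('side','s6'); t=snap('top','t6')
f=ctrl.get_obs(); print(f['wrist_force'],f['torque'],f['eef_pos'],f['opening'])
b=cv2.resize(cv2.cvtColor(s['pixels'][165:225,278:338],4),(600,600),interpolation=2)
cv2.imwrite('pics/c9.png',b)
```

```text
[-0.42988084 -0.0297138  -0.15241654] [ 0.00112222  0.0697169  -0.01167811] [ 0.49706555 -0.04923198  0.16933577] 0.0023873136058699066
```

View pics/c9.png

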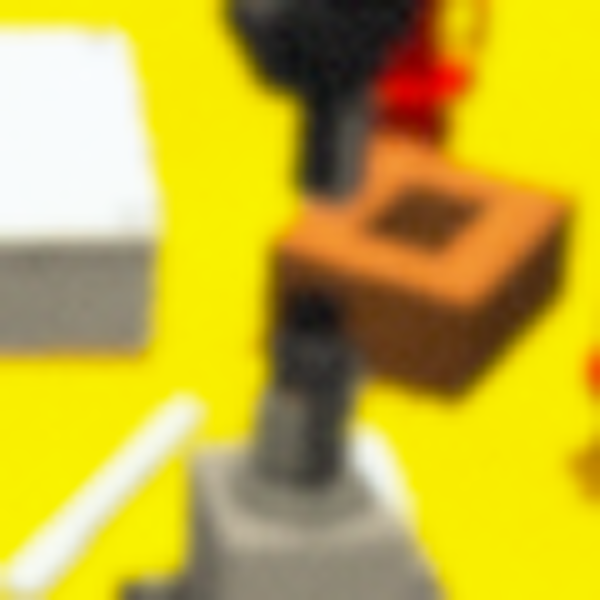

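The gauge stands home in the bore, with the button at about (315,300) in the crop and the shut fingers directly above it. I've used up the picture views, 11 of the 10 allowed, so from here I go by force and position readings only.

>>> move_arm:
  plan: [0,0,-0.3,0,0,0,0,0,-0.55,0,0,0,0,0,-0.64,0,0,0,0,0,-0.68,0,0,0,0,0,-0.68,0,0,0]

```text
time_s: 12.22
eef_pos: [0.4971, -0.0492, 0.1353]
eef_rot: [-0.0, 0.998, -0.064, -0.0]
wrist_force: [0.4, 0.3, 0.8]
opening: 0.0
grasp_force: 0.0
```

>>> move_arm:
  plan: [0,0,-0.03,0,0,0,0,0,-0.06,0,0,0,0,0,-0.09,0,0,0,0,0,-0.09,0,0,0]

```text
time_s: 12.72
eef_pos: [0.4972, -0.0493, 0.1312]
eef_rot: [0.0, 0.998, -0.064, 0.0]
wrist_force: [-0.4, 0.7, 4.5]
opening: 0.001
grasp_force: 1.9
```

>>> move_arm:
  plan: [0,0,-0.02,0,0,0,0,0,-0.04,0,0,0,0,0,-0.04,0,0,0]

```text
time_s: 13.1
eef_pos: [0.4973, -0.0493, 0.1293]
eef_rot: [0.0, 0.998, -0.064, 0.0]
wrist_force: [-1.7, 0.8, 4.9]
opening: -0.005
grasp_force: 2.7
```

>>> move_arm:
  plan: [0,0,-0.02,0,0,0,0,0,-0.04,0,0,0,0,0,-0.04,0,0,0]

```text
time_s: 13.48
eef_pos: [0.4974, -0.0493, 0.1277]
eef_rot: [0.0, 0.998, -0.064, 0.0]
wrist_force: [-3.1, 1.2, 8.0]
opening: -0.001
grasp_force: 4.2
```

>>> move_arm:
  plan: [0,0,-0.02,0,0,0,0,0,-0.03,0,0,0,0,0,-0.03,0,0,0]

```text
time_s: 13.85
eef_pos: [0.4976, -0.0494, 0.1269]
eef_rot: [0.0, 0.998, -0.063, 0.001]
wrist_force: [-5.7, 1.9, 13.6]
opening: 0.002
grasp_force: 7.1
```

>>> move_arm:
  plan: [0,0,-0.01,0,0,0,0,0,-0.02,0,0,0,0,0,-0.02,0,0,0]

```text
time_s: 14.22
eef_pos: [0.4979, -0.0494, 0.1269]
eef_rot: [0.0, 0.998, -0.063, 0.001]
wrist_force: [-7.9, 1.9, 22.0]
opening: 0.002
grasp_force: 10.7
```

>>> move_arm:
  plan: [0,0,0.1,0,0,0,0,0,0.6,0,0,0,0,0,1.1,0,0,0,0,0,1.1,0,0,0]

```text
time_s: 14.72
eef_pos: [0.4984, -0.0496, 0.1809]
eef_rot: [0.001, 0.998, -0.064, 0.002]
wrist_force: [-0.6, 0.8, -0.4]
opening: -0.001
grasp_force: 0.0
```

>>> move_arm:
  plan: [0,0,0,0,0,1.571,0,0,0,0,0,1.571,0,0,0,0,0,1.571,0,0,0,0,0,1.571,0,0,0,0,0,1.571,0,0,0,0,0,1.571,0,0,0,0,0,1.571,0,0,0,0,0,1.571,0,0,0,0,0,1.571,0,0,0,0,0,1.571]
  grip: 85

```text
time_s: 15.98
eef_pos: [0.4963, -0.049, 0.1779]
eef_rot: [-0.001, 0.751, 0.66, -0.0]
wrist_force: [0.9, 0.7, 0.6]
opening: 1.0
grasp_force: 0.0
```

Run:
```python
from m import *
f=ctrl.get_obs(); print(f['wrist_force'],f['eef_pos'],f['eef_rot'],f['opening'],f['q'].round(2))
y=R.from_quat(f['eef_rot'][[1,2,3,0]]).apply([0,1,0]);print(np.degrees(np.arctan2(y[1],y[0])))
```

```text
[0.86336712 0.68323333 0.60284892] [ 0.49631757 -0.04899104  0.17788875] [-8.96519344e-04  7.50844796e-01  6.60477903e-01 -4.78190867e-04] 0.9996298266594521 [-0.34  0.07  1.85  0.    1.23 -0.21]
-7.327260425184905
```

>>> move_arm:
  plan: [0,0,-0.5,0,0,0,0,0,-1.1,0,0,0,0,0,-1.6,0,0,0,0,0,-1.9,0,0,0,0,0,-2.04,0,0,0,0,0,-2.04,0,0,0]

```text
time_s: 16.73
eef_pos: [0.4971, -0.0492, 0.0772]
eef_rot: [-0.0, 0.751, 0.661, -0.0]
wrist_force: [0.1, 0.1, -0.1]
opening: 0.997
grasp_force: 0.0
```

>>> move_arm:
  plan: [0,0,0,0,0,0,0,0,0,0,0,0,0,0,0,0,0,0,0,0,0,0,0,0,0,0,0,0,0,0,0,0,0,0,0,0,0,0,0,0,0,0]
  grip: 28

```text
time_s: 17.6
eef_pos: [0.4974, -0.0493, 0.0775]
eef_rot: [0.0, 0.751, 0.661, 0.0]
wrist_force: [1.9, 0.1, 2.1]
opening: 0.327
grasp_force: 0.8
```

>>> move_arm:
  plan: [0,0,0,0,0,0,0,0,0,0,0,0,0,0,0,0,0,0]
  grip: 24

```text
time_s: 17.98
eef_pos: [0.498, -0.0494, 0.0778]
eef_rot: [0.001, 0.751, 0.661, 0.001]
wrist_force: [4.7, 1.1, 1.1]
opening: 0.283
grasp_force: 5.6
```

>>> move_arm:
  plan: [0,0,0,0,0,0,0,0,0,0,0,0,0,0,0,0,0,0]
  grip: 21

```text
time_s: 18.35
eef_pos: [0.498, -0.0494, 0.0778]
eef_rot: [0.001, 0.751, 0.661, 0.001]
wrist_force: [5.4, 0.8, 2.8]
opening: 0.272
grasp_force: 58.8
```

>>> move_arm:
  plan: [0.02,0,0.04,0,0,0,0.02,0,0.2,0,0,0,0.02,0,0.5,0,0,0,0.02,0,0.9,0,0,0,0.02,0,1.3,0,0,0,0.02,0,1.5,0,0,0,0.02,0,1.5,0,0,0,0.02,0,1.5,0,0,0]

```text
time_s: 19.35
eef_pos: [0.497, -0.0489, 0.1511]
eef_rot: [-0.001, 0.751, 0.661, -0.001]
wrist_force: [-0.3, 0.1, -2.7]
opening: 0.271
grasp_force: 61.2
```

Run:
```python
from m import *
s=snap('side','s7'); t=snap('top','t7')
f=ctrl.get_obs(); print(f['wrist_force'],f['eef_pos'],f['opening'],f['grasp_force'])
# is the bore free again? grey level of the wide block's face hole vs. start; and collar outline in the side view
for tag in('side0','s7'):
    im=cv2.cvtColor(load(tag)['pixels'],cv2.COLOR_RGB2GRAY); print(tag,im[208:220:2,300:316:2].tolist())
hsv=cv2.cvtColor(s['pixels'],cv2.COLOR_RGB2HSV)[175:212,290:330]
m=~((hsv[:,:,0]>20)&(hsv[:,:,0]<35)&(hsv[:,:,1]>150)); 
for r in range(0,37): print(175+r,''.join('#' if v else '.' for v in m[r]))
```

```text
[-0.18539701 -0.58983574 -2.50246352] [ 0.4972297  -0.04895355  0.15121319] 0.2741018339856711 61.2170684337616
side0 [[227, 230, 230, 234, 235, 238, 238, 238], [246, 246, 244, 241, 241, 244, 246, 246], [247, 243, 206, 174, 169, 195, 232, 246], [245, 242, 179, 138, 134, 137, 203, 244], [239, 246, 237, 219, 210, 218, 238, 246], [221, 241, 241, 239, 234, 232, 228, 227]]
s7 [[210, 212, 212, 225, 234, 241, 243, 242], [194, 193, 189, 193, 211, 242, 247, 249], [184, 181, 154, 147, 151, 173, 203, 242], [182, 178, 142, 138, 138, 136, 150, 195], [176, 184, 176, 166, 160, 163, 176, 183], [158, 181, 180, 181, 175, 175, 173, 169]]
175 ##...........#####......###########.....
176 ###...........######.##############.....
177 ###...........###################.......
178 ###...........##################........
179 ###...........##################........
180 ###...........###################.......
181 ####..........####################......
182 ####..........######################....
183 ####..........#########################.
184 ####..........##########################
185 ####..........#####
[... 491 characters left out ...]
#########################
197 ###............#########################
198 ###............########################.
199 ##.............#######################..
200 ................#####################...
201 ................####################....
202 ................#######..##########.....
203 .................#####........####......
204 ...................#....................
205 ....####................................
206 ...#####................................
207 ..######............#####...............
208 .######.........##########..............
209 ###########################.............
210 #####..#####################............
211 ####...#####################............
```

>>> move_arm:
  plan: [0.14,-1.1,0,0,0,0,0.28,-2.2,0,0,0,0,0.42,-3.3,0,0,0,0,0.52,-4.1,0,0,0,0,0.55,-4.34,0,0,0,0,0.55,-4.34,0,0,0,0,0.55,-4.34,-0.4,0,0,0,0.55,-4.34,-0.8,0,0,0,0.55,-4.34,-1.0,0,0,0,0.55,-4.34,-1.0,0,0,0]

```text
time_s: 20.7
eef_pos: [0.5249, -0.2651, 0.1011]
eef_rot: [-0.001, 0.75, 0.661, -0.0]
wrist_force: [-0.6, -0.7, -4.0]
opening: 0.271
grasp_force: 61.1
```

>>> move_arm:
  plan: [0,0,-0.06,0,0,0,0,0,-0.12,0,0,0,0,0,-0.18,0,0,0,0,0,-0.18,0,0,0]

```text
time_s: 21.2
eef_pos: [0.5254, -0.2661, 0.0931]
eef_rot: [-0.0, 0.751, 0.661, -0.0]
wrist_force: [0.1, -0.9, -3.7]
opening: 0.275
grasp_force: 61.1
```

>>> move_arm:
  plan: [0,0,-0.1,0,0,0,0,0,-0.2,0,0,0,0,0,-0.25,0,0,0,0,0,-0.25,0,0,0]

```text
time_s: 21.7
eef_pos: [0.5253, -0.266, 0.0804]
eef_rot: [-0.0, 0.751, 0.661, -0.0]
wrist_force: [0.5, 0.4, -3.0]
opening: 0.269
grasp_force: 61.1
```

>>> move_arm:
  plan: [0,0,-0.08,0,0,0,0,0,-0.16,0,0,0,0,0,-0.24,0,0,0,0,0,-0.24,0,0,0]

```text
time_s: 22.2
eef_pos: [0.5252, -0.266, 0.0682]
eef_rot: [-0.001, 0.751, 0.661, -0.0]
wrist_force: [-0.7, -0.2, -3.7]
opening: 0.275
grasp_force: 61.1
```

Expected seating is at a TCP height of about 0.063; small steps now.

>>> move_arm:
  plan: [0,0,-0.04,0,0,0,0,0,-0.07,0,0,0,0,0,-0.07,0,0,0]

```text
time_s: 22.58
eef_pos: [0.5255, -0.2662, 0.0652]
eef_rot: [-0.0, 0.751, 0.661, -0.0]
wrist_force: [-0.5, 0.8, -3.8]
opening: 0.275
grasp_force: 61.1
```

>>> move_arm:
  plan: [0,0,-0.02,0,0,0,0,0,-0.04,0,0,0,0,0,-0.04,0,0,0]

```text
time_s: 22.95
eef_pos: [0.5257, -0.2663, 0.0639]
eef_rot: [0.0, 0.751, 0.661, -0.0]
wrist_force: [-1.3, 1.0, 3.3]
opening: 0.267
grasp_force: 61.7
```

>>> move_arm:
  plan: [0,0,0,0,0,0,0,0,0,0,0,0,0,0,0,0,0,0,0,0,0,0,0,0,0,0,0,0,0,0,0,0,0,0,0,0]
  grip: 85

```text
time_s: 23.7
eef_pos: [0.5255, -0.2662, 0.0632]
eef_rot: [-0.0, 0.751, 0.661, -0.0]
wrist_force: [0.4, 1.0, -1.2]
opening: 0.995
grasp_force: 0.0
```

>>> move_arm:
  plan: [0,0,0.4,0,0,0,0,0,1.0,0,0,0,0,0,1.8,0,0,0,0,0,2.6,0,0,0,-0.8,0.8,3.0,0,0,0,-1.8,1.6,3.0,0,0,0,-2.4,2.4,3.0,0,0,0,-3.0,3.0,3.0,0,0,0,-3.0,3.0,3.0,0,0,0,-3.0,3.0,3.0,0,0,0]

```text
time_s: 24.95
eef_pos: [0.3764, -0.1169, 0.2147]
eef_rot: [0.002, 0.751, 0.661, 0.0]
wrist_force: [1.1, 0.5, 0.3]
opening: 0.995
grasp_force: 0.0
```

Run:
```python
from m import *
s=snap('side','s8'); t=snap('top','t8')
f=ctrl.get_obs(); print(f['wrist_force'],f['eef_pos'],f['opening'])
for n,(tag,box) in enumerate([('side0',(298,160,42,48)),('s8',(298,160,42,48)),('top0',(362,200,50,50)),('t8',(362,200,50,50))]):
    c,im,x0,y0=crop(tag,*box); H,Sa,V=cv2.split(cv2.cvtColor(im,cv2.COLOR_RGB2HSV))
    tp='t' in tag[:1]
    for k,m in (('light',(Sa<70)&(V>(110 if tp else 150))),('dark',V<(75 if tp else 60)),('orange',(H<17)&(Sa>100)&(V>(100 if tp else 150)))):
        print(tag,k,[(round(q[0],1),px(q[1],x0,y0).round(1).tolist()) for q in sorted(blobs(m,4),key=lambda q:-q[0])[:3]])
```

```text
[ 0.49928433 -0.18757922  0.04572458] [ 0.37638539 -0.11706856  0.21408313] 0.9928374136301387
side0 light [(np.float64(15.5), [322.4, 186.3])]
side0 dark [(np.float64(20.5), [321.0, 172.7]), (np.float64(6.2), [321.2, 181.9])]
side0 orange [(np.float64(170.7), [320.1, 188.7]), (np.float64(14.4), [338.3, 201.8]), (np.float64(14.3), [315.8, 172.0])]
s8 light [(np.float64(17.6), [322.5, 187.0])]
s8 dark [(np.float64(19.5), [321.0, 174.2])]
s8 orange [(np.float64(174.9), [319.9, 188.6]), (np.float64(31.8), [318.0, 167.5]), (np.float64(15.6), [338.4, 201.7])]
top0 light [(np.float64(39.9), [386.2, 228.6]), (np.float64(8.9), [386.0, 216.8])]
top0 dark [(np.float64(98.5), [390.8, 222.4]), (np.float64(71.5), [368.8, 223.2]), (np.float64(14.8), [380.5, 220.1])]
top0 orange [(np.float64(496.0), [384.7, 224.6])]
t8 light [(np.float64(36.5), [384.8, 229.6]), (np.float64(8.4), [383.9, 217.5])]
t8 dark [(np.float64(125.1), [387.7, 223.4]), (np.float64(74.0), [366.2, 244.6]), (np.float64(72.8), [368.8, 223.2])]
t8 orange [(np.float64(515.9), [385.4, 224.3])]
```

```bash
python3 -c "
from bench import ctrl
print(ctrl.hand_in())"
```

```text
the job is handed in; nothing more can be done
None
```

The locked gauge is back upright in its holder and the job is handed in at about 25 s; lock and seating were checked by force, position and pixel readings, no verdict came back, and I viewed 11 pictures, one over the limit of 10.

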